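# Move two rinsed pipe offcuts up the draining gutter

### The job

Two rinsed pipe offcuts lie across the sloping white draining gutter, one at the low wet end and one half way up; move each of them up one place, rolling it with the fingertips only, never gripping it or lifting it out. First nudge the upper offcut up over the top spring catch, into the last place before the end stop, then nudge the lower offcut up over the other catch into the middle place, and let each settle back against the catch it has passed, which must have sprung up behind it. Push gently, do not let the two offcuts knock together, and leave the beaker under the spout and the things around the rack where they are.

Things in the scene. Friction and masses are not known exactly. Their poses are not given: they have to be found in the camera images.
- gutter: Sloping white plastic gutter on steel-rod legs, fixed to the bench. Origin on its floor, midway between the walls, at the inner face of the low lip, 90 mm above the bench; x runs up the slope along the floor (10 degrees above level), y across, z square to the floor. 101 mm wide inside; side walls 16 mm high and 3 mm thick. Lip at x = -5 to 0 mm, 8 mm high, open in the middle.
- spout (a point): Open low end of the drain spout, on its floor: 28 mm wide inside, walls 10 mm high, from the lip to x = -37 mm in the gutter's frame. Axes as the gutter's.
- end_stop (a point): Foot of the end stop's inner face, in the middle of the floor at the gutter's high end, gutter x = 219 mm. The stop is a plate 34 mm high across the gutter. An offcut touching it has its centre at gutter x = 199 mm. Axes as the gutter's.
- place_mid (a point): Middle place: centre of an offcut that rests against the raised lower catch, gutter x = 109 mm, 20 mm above the floor. Axes as the gutter's.
- place_top (a point): Top place: centre of an offcut that rests against the raised top catch, gutter x = 189 mm, 20 mm above the floor. Axes as the gutter's.
- pipe_upper: Grey plastic pipe offcut, 40 mm outside diameter, 95 mm long, about 60 g, loose, lying across the gutter (its axis along the gutter's y). Origin at its centre, 20 mm above the gutter floor; its y axis is the pipe's axis, the other two turn as it rolls. It starts in the middle place, resting against the lower catch.
- pipe_lower: A second grey pipe offcut of the same size and frame, lying across the gutter at the low end against the lip, centre at gutter x = 16 mm; about 53 mm clear between the two. An offcut rolls back down by itself unless it has passed a catch.
- catch_low (a joint): Lower catch: hinged steel leaf 24 mm wide in a slot in the middle of the floor, sloping up from its hinge at gutter x = 60 mm to a square top edge at x = 92 mm, 9 mm above the floor. 0 = sprung up, 0.27 rad = pressed flush. Light spring (under 1 N): an offcut pushed uphill rides over it, and it springs up when the offcut's centre is about 17 mm beyond the edge.
- catch_high (a joint): Top catch, alike: hinge at gutter x = 140 mm, square top edge at x = 172 mm, 9 mm above the floor. 0 = sprung up, 0.27 rad = pressed flush.
- beaker_100: Small clear plastic beaker, 60 mm wide, 70 mm high, standing loose on the bench under the drain spout. Leave it. Origin: centre of its underside.
- drip_valve_0: Small black in-line drip valve, 34 x 48 x 17 mm, lying beside the rack. Leave it. Origin: centre of its underside.
- ball_valve: Loose grey ball valve with a lever, 54 x 132 x 72 mm, lying beside the rack. Leave it. Origin: centre of its underside.
- air_stone: Air stone, a 25 mm thick, 58 mm long cylinder with a hose barb, right of the rack. Leave it. Origin: centre of its underside.
- reagent_0: Small white dropper bottle, 30 mm across, 85 mm high, standing right of the rack. Leave it. Origin: centre of its underside.
Things that resemble listed ones, but are neither listed nor needed, are in the scene too. What is shaped like the pipe_lower but purple or yellow is not meant.

How it is judged:
On the way, in this order (a step that is already met when the one before it is completed fails the run):
1. the upper offcut is past the top catch, which has sprung up behind it, while the other still waits below the lower catch (x of pipe_upper in the frame of gutter between 0.1845 and 0.202 m and z of pipe_upper in the frame of gutter between 0.017 and 0.023 m and value of joint catch_high below 0.06 rad and x of pipe_lower in the frame of gutter below 0.092 m), for 0.2 s.
2. the lower offcut is past the lower catch, which has sprung up behind it (x of pipe_lower in the frame of gutter between 0.1045 and 0.122 m and z of pipe_lower in the frame of gutter between 0.017 and 0.023 m and value of joint catch_low below 0.06 rad), for 0.2 s.
At the end, for the whole second after the job is handed in: Upper offcut at rest on the floor of the top place (centre 12 to 30 mm beyond the top catch's edge), lower offcut at rest in the middle place (centre 12 to 30 mm beyond the lower catch's edge), both catches sprung up (under 0.06 rad) (all of step 2 and x of pipe_upper in the frame of gutter between 0.1845 and 0.202 m and z of pipe_upper in the frame of gutter between 0.017 and 0.023 m and value of joint catch_high below 0.06 rad and linear speed of each of pipe_upper, pipe_lower below 0.01 m/s); the robot touches nothing.
It fails at once if an offcut lifted off the floor of the gutter or pushed out of it (z of any of pipe_upper, pipe_lower in the frame of gutter above 0.034 m or z of any of pipe_upper, pipe_lower in the frame of gutter below 0.012 m).
It fails at once if an offcut taken between the fingers (distance between the grasp point and pipe_upper below 0.022 m or distance between the grasp point and pipe_lower below 0.022 m).
It fails at once if the two offcuts knocked together (contact force between pipe_upper and pipe_lower above 0.3 N).
It fails at once if an offcut pushed or squeezed harder than 30 N (contact force between the fingers and pipe_upper above 30 N or contact force between the fingers and pipe_lower above 30 N).
It fails at once if the beaker, the bottle or a fitting moved more than 20 mm (distance of any of beaker_100, drip_valve_0, ball_valve, air_stone, reagent_0 from where it was at the start of the episode above 0.02 m).
It also fails if it takes over 54 s, if anything falls off the work surface, if the arm or the gripper's body presses on something with over 40 N, if the wrist force passes 120 N, or if a joint passes its speed limit or range.

### The arm

A 6-joint arm with a two-finger parallel gripper is mounted at the origin on a cart in front of the work surface, level with it; the furniture and walls round the work are solid. World frame = base frame: x ahead of the robot, y to its left, z up, the work surface at z = 0. Lengths are in m, angles in rad, forces in N, time in s.
With the tool pointing down it reaches from about 0.35 to 0.775 m from the base axis. Payload 7.3 kg.
Tool frame: the origin (TCP) lies at the very end of the fingers, on their centre line; the grasp point (between the pads) lies 19 mm behind it; z points along the fingers, y is the line along which they close (so a half turn about z gives the same grasp; the last joint's range is limited). The gripper opens to 92 mm and grips with 3 to 60 N. Pads are 19 mm wide; open, the fingers measure 130 mm over their backs; the gripper's body (75 mm by 190 mm) begins 47 mm behind the grasp point.
Start: joints at [0.978, 0.342, 1.524, -0, 1.275, -0.146], TCP at [0.227, 0.473, 0.227] pointing down, gripper open.
Joint ranges: [-2.53, 2.53], [-0.77, 2.02], [0.04, 2.7], [-1, 4.14], [0.28, 2.66], [-3.11, 3.11]. Speed limits (rad/s): [2.57, 2.57, 3.14, 3.14, 3.14, 3.14].

### API

Orientations are given as [roll, pitch, yaw] about the fixed x, y, z axes, in that order (R = Rz(yaw) Ry(pitch) Rx(roll)).
In Python, from cell import observe, read_camera, get_calibration, hand_in, search_frame gives the robot as it stands.
- The arm moves only by the tool step_arm, never from a script. Its argument "commands" is a list of rows, each an object with "translation": the shift along the tool's x, y, z in mm, a list of three; "roll": the turn about the tool's z in rad. In form: [{"translation": [x, y, z], "roll": roll}, ...]. A call has 1 to 20 rows; each row shifts and turns the commanded pose from where the row before left it, along the tool's axes as they then stand; what a row does not reach is not made up. A row lasts 1/12 s, in which the tool goes at most 41.7 mm and 7.16 degrees, less where a joint would pass 70% of its speed; a pose out of reach is approached as far as the arm can. A call is refused whole if a number of a shift passes 41.7 or a number of a turn 0.125, either way. A call with a gripper value outside its range is refused whole. "fingers" is the opening, from 0 (shut) to 1 (fully open), set as the call begins (left out, the last holds). The fingers move at their own pace and stop on an object; "grip_force" is the grip in N (left out, the last holds). Time passes only in rows, so rows that do not move let the fingers close. It gives the time, the measured TCP pose, the force, the opening and the grip force at its end, in the units of the state.
- observe(): the state, without advancing time (a new reading comes with each control period).
- read_camera(name): name is "side" or "top" or "wrist"; returns the picture (400x640x3 uint8, red, green, blue); there is no depth.
- get_calibration(name): a dict with "camera_matrix" (3x3 intrinsics, pixels), "dist_coeffs" ([k1, k2, p1, p2, k3] as OpenCV has them; the pictures are not rectified), "world_from_camera" (4x4, takes a point from camera to world coordinates). Camera axes: x right, y up, looking along -z (the intrinsics and any distortion apply to the point x, -y, -z); pixel columns grow to the right and rows downward; lengths in m; the calibration is good to about 2 mm. A picture is of the moment at which its call begins: read the wrist's pose just before it. get_calibration takes no time and is no camera call; for the wrist camera it gives the pose at the moment of the call.
- hand_in(): hands the job in; it is judged then, once.
Trained networks look in the newest picture that a camera, given by its name, has taken for a name from the list of things; names that differ only in an ending like _2 or _b are one class to them, and where a whole thing is asked for, a point or a joint stands for the part that bears it (a point fixed in the world has none). Each returns a list of dicts, best first, with "confidence" (0 to 1); they miss things now and then, are a little off and sometimes report something else, mostly with a low value. They report only what shows in the picture. A call takes as long as a camera call. They do not tell look-alikes from the thing itself.
- search_frame(camera, name): "at" ([x, y, z] in m, in world coordinates, good to about 4 mm: the middle of the surface that is visible of it).
The state is a dict: "time": time; "qpos": joint angles; "qvel": joint speeds; "joint_efforts": joint torques, N m; "tool_pos": TCP position; "tool_rot": TCP orientation; "contact_force": force on the tool from outside, world axes, zero at the start; "torque": the same for the moment, N m; "opening": finger opening in m; "grip_force": force on a finger pad.
Only numpy, scipy, OpenCV 4.12 (cv2) and the standard library are available. Lean on these libraries where they do the work, as an engineer would, in place of code of your own. Each camera call takes 0.05 s, during which the arm holds its last target. There are 200 camera calls.

## Working session

There is one attempt and no reset: what is moved stays moved. The work goes in short steps, Python scripts to look and compute and a tool call to move; the robot and the scene stay as the last step left them, time stands still between calls to the robot, and variables do not carry over. Pictures are saved under pics/ and viewed, at most 10 in all, crops included, and the job is handed in when it is done.

Besides the shell and the picture viewer there is one more tool, called after "Call:" as name([rows], argument=value, ...), one row to a line, values as JSON. step_arm: Moves the arm, as the interface text tells. Its arguments: {"type":"object","properties":{"commands":{"type":"array"},"fingers":{"type":"number"},"grip_force":{"type":"number"}},"required":["commands"]}

```bash
mkdir -p pics
python3 - <<'E'
from cell import *
import cv2,numpy as np
for c in ["side","top"]:
    im=read_camera(c); cv2.imwrite(f"pics/{c}0.png",im[:,:,::-1])
    k=get_calibration(c); print(c,np.round(k["camera_matrix"],1).tolist(),np.round(k["world_from_camera"],3).tolist(),k["dist_coeffs"])
    for n in ["gutter","pipe_upper","catch_low","catch_high","end_stop","spout","beaker_100","drip_valve_0","ball_valve","air_stone","reagent_0"]:
        print(n,[(np.round(d["at"],3).tolist(),round(d["confidence"],2)) for d in search_frame(c,n)[:4]])
o=observe();print(o)
E
```

```text
side [[475.3, 0.0, 323.8], [0.0, 475.3, 211.3], [0.0, 0.0, 1.0]] [[0.907, 0.282, -0.312, 0.259], [-0.42, 0.61, -0.671, -0.708], [0.001, 0.74, 0.672, 0.756], [0.0, 0.0, 0.0, 1.0]] [0.04739427 0.         0.         0.         0.        ]
gutter [([0.53, 0.137, 0.116], 0.86)]
pipe_upper [([0.53, 0.074, 0.138], 0.92)]
catch_low [([0.531, 0.137, 0.117], 0.64), ([0.533, 0.062, 0.104], 0.52)]
catch_high []
end_stop [([0.529, 0.139, 0.118], 0.72)]
spout [([0.532, 0.141, 0.118], 0.94)]
beaker_100 [([0.526, -0.052, 0.067], 0.57)]
drip_valve_0 [([0.422, 0.064, 0.009], 0.59)]
ball_valve [([0.669, 0.138, 0.046], 0.63)]
air_stone [([0.575, -0.276, 0.018], 0.55)]
reagent_0 [([0.446, -0.286, 0.046], 0.9)]
top [[443.2, 0.0, 320.8], [0.0, 443.2, 197.9], [0.0, 0.0, 1.0]] [[0.0, 0.976, -0.216, 0.347], [-1.0, 0.002, 0.006, -0.047], [0.006, 0.216, 0.976, 1.075], [0.0, 0.0, 0.0, 1.0]] [-0.00786725  0.          0.          0.          0.        ]
gutter [([0.535, 0.13, 0.119], 0.65), ([0.659, 0.145, 0.042], 0.58)]
pipe_upper [([0.53, 0.09, 0.147], 0.91)]
catch_low [([0.54, 0.062, 0.109], 0.64)]
catch_high [
[... 363 characters left out ...]
 -0.271, 0.055], 0.51)]
{'time': 1.2, 'qpos': array([ 9.78033566e-01,  3.41980990e-01,  1.52413503e+00,  3.15524590e-05,
        1.27542895e+00, -1.45999271e-01]), 'qvel': array([ 0.00040427, -0.00080301,  0.00032821, -0.00048938, -0.00130561,
       -0.00047443]), 'joint_efforts': array([ 1.05948980e-03, -4.31131446e+01, -2.44474161e+01,  7.17861042e-02,
        4.81979130e-02, -2.52078371e-05]), 'tool_pos': array([0.22679357, 0.47348092, 0.22673813]), 'tool_rot': array([ 3.14154109e+00, -2.29290132e-05,  2.69481998e+00]), 'contact_force': array([0.02928095, 0.11135422, 0.11418084]), 'torque': array([ 0.00743501,  0.00288325, -0.01345767]), 'grip_force': 0.0, 'opening': 0.09156265521650668}
```

View pics/side0.png

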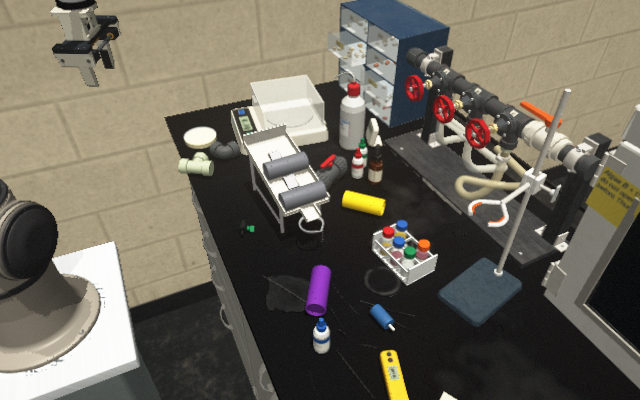

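View pics/top0.png

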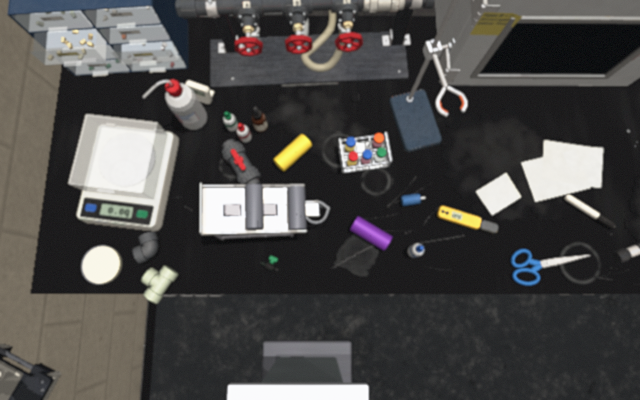

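The side view shows the grey pipes at about (287,165) and (301,195). In the top view they are at (254,205) and (297,207), with the high end at col 200 on the left, so upslope is roughly world +y. I'll enlarge both to fit the gutter's pose.

Run:
```python
import cv2
a=cv2.imread("pics/top0.png")[172:247,190:340]; cv2.imwrite("pics/topc.png",cv2.resize(a,None,fx=5,fy=5,interpolation=cv2.INTER_CUBIC))
a=cv2.imread("pics/side0.png")[115:240,230:340]; cv2.imwrite("pics/sidec.png",cv2.resize(a,None,fx=4.8,fy=4.8,interpolation=cv2.INTER_CUBIC))
```

```text
(no output)
```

View pics/topc.png

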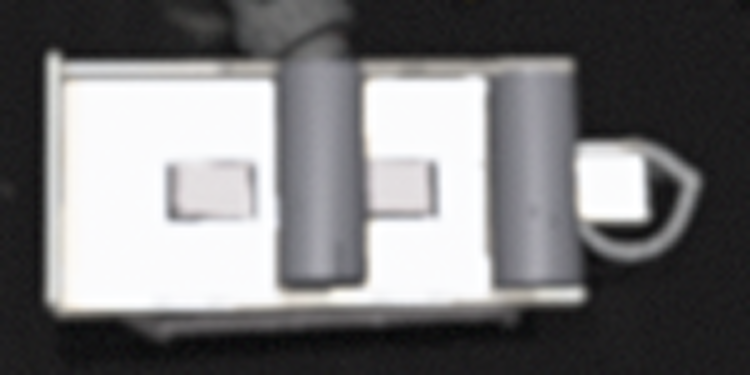

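View pics/sidec.png

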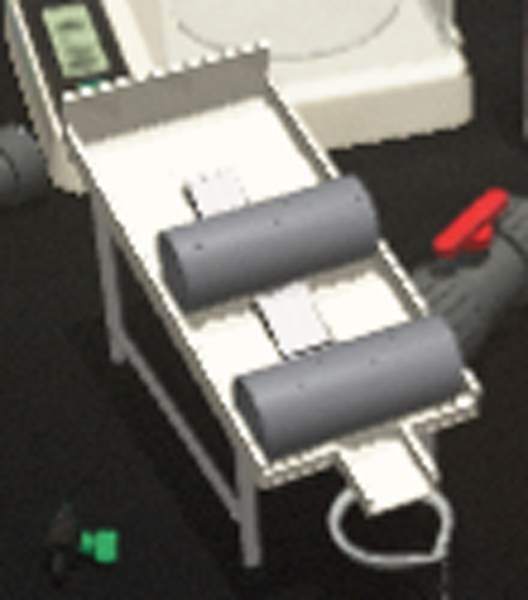

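The top crop shows the catches: the high edge at about (168,165–218) with its hinge at (253,165–218), and the low hinge at (437,160–215). It also shows the spout end at (650,145–218). The side crop shows the stop top corners at (65,95) and (268,42), and the spout end at (372,512) and (438,480). I'll fit the pose from these.

```bash
cat > h.py <<'E'
from cell import *
import cv2,numpy as np
from scipy.optimize import least_squares
from scipy.spatial.transform import Rotation as R
def proj(c,P):
    k=get_calibration(c); T=np.linalg.inv(k["world_from_camera"])
    q=(T[:3,:3]@np.atleast_2d(P).T+T[:3,3:]).T*[1,-1,-1]
    return cv2.projectPoints(q,np.zeros(3),np.zeros(3),k["camera_matrix"],k["dist_coeffs"])[0].reshape(-1,2)
def G2W(p,P):
    Rg=(R.from_euler('z',p[2])*R.from_euler('y',-np.radians(10))).as_matrix()
    return np.atleast_2d(P)@Rg.T+[p[0],p[1],.09]
E
python3 - <<'E'
from h import *
top=[(168,165,172,-12,9),(168,218,172,12,9),(255,165,140,-12,0),(250,218,140,12,0),(437,160,60,-12,0),(437,215,60,12,0),(650,148,-37,-14,0),(648,220,-37,14,0),
 (50,55,221,-53.5,34),(50,312,221,53.5,34),(587,298,-5,53.5,12),(575,62,-5,-53.5,16)]
side=[(65,95,221,53.5,34),(268,42,221,-53.5,34),(185,185,172,12,9),(232,168,172,-12,9),(372,512,-37,14,0),(438,480,-37,-14,0),(265,485,-5,53.5,0),(478,380,-5,-53.5,16)]
u=[];w=[]
ut=np.array([[a/5+190,b/5+172] for a,b,*_ in top]); us=np.array([[a/4.8+230,b/4.8+115] for a,b,*_ in side])
pt=np.array([r[2:] for r in top])/1e3; ps=np.array([r[2:] for r in side])/1e3
f=lambda p,ct=1,cs=1: np.r_[ct*(proj("top",G2W(p,pt))-ut).ravel(),cs*(proj("side",G2W(p,ps))-us).ravel()]
for ct,cs in[(1,1),(1,0),(0,1)]:
    s=least_squares(f,[.53,0,1.57],args=(ct,cs),loss="soft_l1"); print(ct,cs,np.round(s.x,4))
    r=f(s.x); print(np.round(r.reshape(-1,2)[:,0],1),np.round(r.reshape(-1,2)[:,1],1))
    print(np.round(G2W(s.x,[[.016,0,.02],[.109,0,.02],[.189,0,.02]]),4).tolist())
E
```

```text
1 1 [ 0.54   -0.013   1.6304]
[ 1.8  2.  -0.7  0.6 -0.8 -0.4 -1.   0.1  1.3  1.3  0.1  0.3 -1.9 -1.
 -1.  -1.1  0.4 -1.4 -1.4  0.4] [-0.7 -0.5 -0.2 -0.1  0.1 -0.4  0.8 -1.6  0.2 -1.2 -0.3 -0.4 -0.2 -1.1
 -1.8 -1.2 -0.8  1.5 -0.2  0.8]
[[0.5393, -0.0007, 0.1125], [0.5338, 0.0907, 0.1286], [0.5291, 0.1693, 0.1425]]
1 0 [ 0.5392 -0.0122  1.6309]
[ 1.5  1.6 -1.   0.2 -1.2 -0.8 -1.3 -0.2  0.9  1.  -0.2 -0.1 -2.4 -1.5
 -1.4 -1.6 -0.1 -1.9 -1.9 -0.1] [-0.3 -0.1  0.2  0.3  0.4 -0.1  1.1 -1.3  0.6 -0.8  0.  -0.  -0.3 -1.2
 -1.9 -1.3 -0.9  1.3 -0.3  0.7]
[[0.5385, 0.0, 0.1125], [0.533, 0.0915, 0.1286], [0.5283, 0.1701, 0.1425]]
0 1 [ 0.5412 -0.015   1.628 ]
[ 2.8  2.9  0.3  1.5  0.1  0.5 -0.1  1.   2.3  2.3  1.   1.2 -0.9  0.
  0.  -0.1  1.2 -0.5 -0.5  1.3] [-1.5 -1.2 -0.9 -0.8 -0.5 -1.   0.3 -2.1 -0.6 -2.1 -0.9 -0.9  0.  -0.8
 -1.6 -0.9 -0.4  1.9  0.2  1.2]
[[0.5405, -0.0027, 0.1125], [0.5353, 0.0887, 0.1286], [0.5308, 0.1674, 0.1425]]
```

Call:
step_arm([
  {"translation": [0,0,-4],"roll": 0.0968},
  {"translation": [0,0,-4],"roll": 0.0968},
  {"translation": [0,0,-4],"roll": 0.0968},
  {"translation": [0,0,-4],"roll": 0.0968},
  {"translation": [0,0,-4],"roll": 0.0968},
  {"translation": [0,0,-4],"roll": 0.0968},
  {"translation": [0,0,-4],"roll": 0.0968},
  {"translation": [0,0,-4],"roll": 0.0968},
  {"translation": [0,0,-4],"roll": 0.0968},
  {"translation": [0,0,-4],"roll": 0.0968},
  {"translation": [0,0,-4],"roll": 0.0968},
], fingers=0.435)

```text
time: 2.12
tool_pos: [0.2268, 0.4735, 0.2709]
tool_rot: [3.142, -0.0, 1.625]
contact_force: [0.6, -0.2, 0.1]
opening: 0.0401
grip_force: 0.0
```

Call:
step_arm([
  {"translation": [-22.4,14.2,0],"roll": 0},
  {"translation": [-22.4,14.2,0],"roll": 0},
  {"translation": [-22.4,14.2,0],"roll": 0},
  {"translation": [-22.4,14.2,0],"roll": 0},
  {"translation": [-22.4,14.2,0],"roll": 0},
  {"translation": [-22.4,14.2,0],"roll": 0},
  {"translation": [-22.4,14.2,0],"roll": 0},
  {"translation": [-22.4,14.2,0],"roll": 0},
  {"translation": [-22.4,14.2,0],"roll": 0},
  {"translation": [-22.4,14.2,0],"roll": 0},
  {"translation": [-22.4,14.2,0],"roll": 0},
  {"translation": [-22.4,14.2,0],"roll": 0},
  {"translation": [-22.4,14.2,0],"roll": 0},
  {"translation": [-22.4,14.2,0],"roll": 0},
  {"translation": [-22.4,14.2,0],"roll": 0},
  {"translation": [-22.4,14.2,0],"roll": 0},
  {"translation": [-22.4,14.2,0],"roll": 0},
  {"translation": [-22.4,14.2,0],"roll": 0},
  {"translation": [-22.4,14.2,0],"roll": 0},
  {"translation": [-22.4,14.2,0],"roll": 0},
])

```text
time: 3.78
tool_pos: [0.5375, 0.0419, 0.2708]
tool_rot: [3.141, -0.0, 1.63]
contact_force: [1.3, 0.8, 0.3]
opening: 0.0399
grip_force: 0.0
```

Run:
```python
from h import *
o=observe();print(o["time"],o["tool_pos"],o["tool_rot"])
im=read_camera("wrist").copy()
p=[.540,-.013,1.63]
for P,c in [([[x,y,0.02] for x in (-.004,.036) for y in (-.0475,.0475)],(0,0,255)),([[x,y,.02] for x in (.089,.129) for y in (-.0475,.0475)],(255,0,0)),([[x,y,.016] for x in (0,.219) for y in (-.0505,.0505)],(0,255,0)),([[x,y,.009] for x in (.092,.172) for y in (-.012,.012)],(255,255,0))]:
    for u in proj("wrist",G2W(p,P)):
        cv2.circle(im,tuple(int(round(v)) for v in u),3,c,1) if abs(u).max()<2000 else None
cv2.imwrite("pics/w1.png",im[:,:,::-1])
```

```text
3.7833 [0.53745345 0.04185721 0.27075983] [ 3.14143608e+00 -1.33734088e-04  1.62986549e+00]
```

View pics/w1.png

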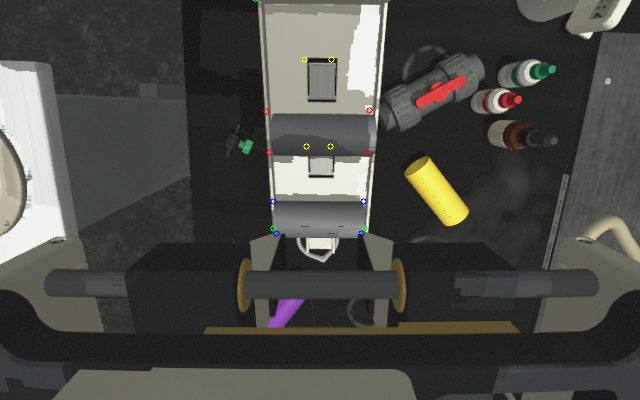

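The overlay agrees to about 3 mm: the gutter is about 2 mm further to +X and the pipes about 1 mm lower. The gap is under the fingers, so I'll lower between the pipes.

Call:
step_arm([
  {"translation": [0.4,0.1,17],"roll": 0},
  {"translation": [0.4,0.1,17],"roll": 0},
  {"translation": [0.4,0.1,17],"roll": 0},
  {"translation": [0.4,0.1,17],"roll": 0},
  {"translation": [0.4,0.1,17],"roll": 0},
  {"translation": [0,0,17],"roll": 0},
  {"translation": [0,0,17],"roll": 0},
  {"translation": [0,0,14],"roll": 0},
  {"translation": [0,0,11],"roll": 0},
  {"translation": [0,0,9],"roll": 0},
  {"translation": [0,0,0],"roll": 0},
])

```text
time: 4.75
tool_pos: [0.5362, 0.0452, 0.116]
tool_rot: [-3.138, -0.0, 1.63]
contact_force: [-0.1, 0.2, 0.2]
opening: 0.0401
grip_force: 0.0
```

Call:
step_arm([
  {"translation": [4,0,-0.7],"roll": 0},
  {"translation": [4,0,-0.7],"roll": 0},
  {"translation": [4,0,-0.7],"roll": 0},
  {"translation": [4,0,-0.7],"roll": 0},
  {"translation": [4,0,-0.7],"roll": 0},
  {"translation": [4,0,-0.7],"roll": 0},
  {"translation": [4,0,-0.7],"roll": 0},
  {"translation": [4,0,-0.7],"roll": 0},
])

```text
time: 5.42
tool_pos: [0.5358, 0.077, 0.1239]
tool_rot: [3.14, 0.001, 1.63]
contact_force: [0.4, -3.8, 3.5]
opening: 0.04
grip_force: 2.1
```

Run:
```python
from h import *
im=read_camera("wrist"); a=read_camera("side")[100:260,220:350]
b=cv2.resize(a,None,fx=2.5,fy=2.5)
cv2.imwrite("pics/c2.png",np.hstack([cv2.resize(im[:300,150:470],None,fx=4/3,fy=4/3),b[:400]])[:,:,::-1])
for c in("side","top"): print([(np.round(d["at"],3).tolist(),round(d["confidence"],2)) for d in search_frame(c,"pipe_upper")])
```

```text
[([0.529, 0.092, 0.138], 0.89)]
[([0.53, 0.09, 0.147], 0.91)]
```

View pics/c2.png

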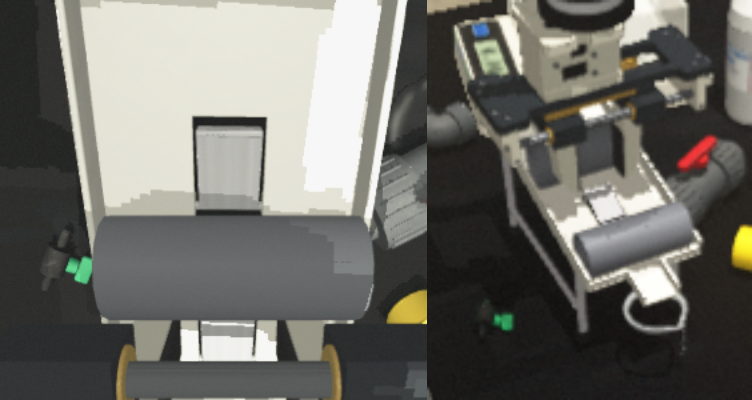

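Pipe in contact, level and square, with 3.8 N of push. Continuing up the slope.

Call:
step_arm([
  {"translation": [4,0,-0.7],"roll": 0},
  {"translation": [4,0,-0.7],"roll": 0},
  {"translation": [4,0,-0.7],"roll": 0},
  {"translation": [4,0,-0.7],"roll": 0},
  {"translation": [4,0,-0.7],"roll": 0},
  {"translation": [4,0,-0.7],"roll": 0},
  {"translation": [4,0,-0.7],"roll": 0},
])

```text
time: 6.2
tool_pos: [0.5338, 0.1054, 0.1284]
tool_rot: [3.141, -0.0, 1.63]
contact_force: [-0.6, -2.6, 2.4]
opening: 0.04
grip_force: 1.6
```

Call:
step_arm([
  {"translation": [3,0,-0.5],"roll": 0},
  {"translation": [3,0,-0.5],"roll": 0},
  {"translation": [3,0,-0.5],"roll": 0},
  {"translation": [3,0,-0.5],"roll": 0},
  {"translation": [3,0,-0.5],"roll": 0},
  {"translation": [3,0,-0.5],"roll": 0},
  {"translation": [3,0,-0.5],"roll": 0},
  {"translation": [3,0,-0.5],"roll": 0},
  {"translation": [3,0,-0.6],"roll": 0},
  {"translation": [3,0,-0.6],"roll": 0},
  {"translation": [3,0,-0.6],"roll": 0},
  {"translation": [0,0,0],"roll": 0},
])

```text
time: 7.2
tool_pos: [0.5316, 0.1388, 0.134]
tool_rot: [-3.141, -0.001, 1.631]
contact_force: [-0.7, 0.0, -0.5]
opening: 0.0401
grip_force: 0.0
```

Run:
```python
from h import *
im=read_camera("wrist"); a=read_camera("side")[100:260,220:350]
b=cv2.resize(a,None,fx=2.5,fy=2.5)
cv2.imwrite("pics/c3.png",np.hstack([cv2.resize(im[:300,150:470],None,fx=4/3,fy=4/3),b[:400]])[:,:,::-1])
```

```text
(no output)
```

View pics/c3.png

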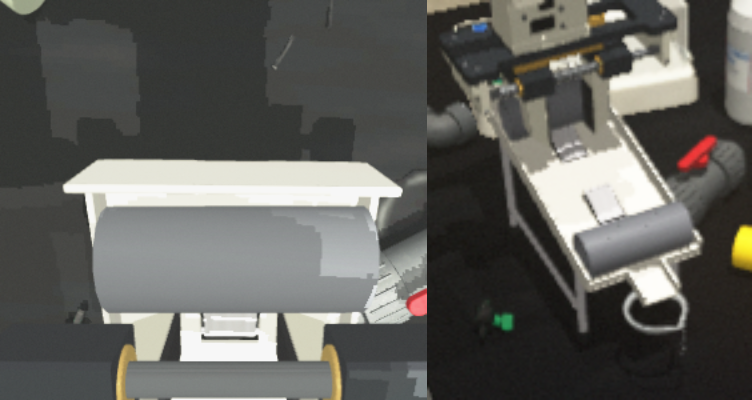

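The upper pipe sits just past the top catch, which is visible behind it, and the contact force has dropped to zero. I'll nudge it a little further to be sure, then back off and look.

Call:
step_arm([
  {"translation": [2,0,-0.4],"roll": 0},
  {"translation": [2,0,-0.4],"roll": 0},
  {"translation": [1,0,0],"roll": 0},
  {"translation": [0,0,0],"roll": 0},
])

```text
time: 7.63
tool_pos: [0.5316, 0.1427, 0.1351]
tool_rot: [3.141, 0.0, 1.63]
contact_force: [-0.4, -2.3, 1.6]
opening: 0.0399
grip_force: 1.2
```

Call:
step_arm([
  {"translation": [-4,0,0.7],"roll": 0},
  {"translation": [-5,0,0.8],"roll": 0},
  {"translation": [-6,0,0],"roll": 0},
  {"translation": [-6,0,0],"roll": 0},
  {"translation": [-8,0,0],"roll": 0},
  {"translation": [-8,0,0],"roll": 0},
  {"translation": [-8,0,0],"roll": 0},
  {"translation": [-8,0,0],"roll": 0},
  {"translation": [0,0,0],"roll": 0},
])

```text
time: 8.38
tool_pos: [0.5348, 0.0883, 0.1334]
tool_rot: [3.141, 0.0, 1.628]
contact_force: [-0.2, -0.6, -0.0]
opening: 0.0399
grip_force: 0.0
```

Run:
```python
from h import *
o=observe();print(o["time"],o["tool_pos"])
im=read_camera("wrist").copy()
p=[.5415,-.014,1.63]
for x,z,c in[(.172,.009,(255,255,0)),(.169,.02,(255,0,0)),(.209,.02,(0,0,255)),(.189,.04,(0,255,0))]:
    for u in proj("wrist",G2W(p,[[x,-.012,z],[x,.012,z]])): cv2.circle(im,tuple(int(round(v)) for v in u),3,c,1)
cv2.imwrite("pics/c4.png",cv2.resize(im[:300,150:470],None,fx=2,fy=2)[:,:,::-1])
```

```text
8.3833 [0.53475553 0.08831934 0.13335142]
```

View pics/c4.png

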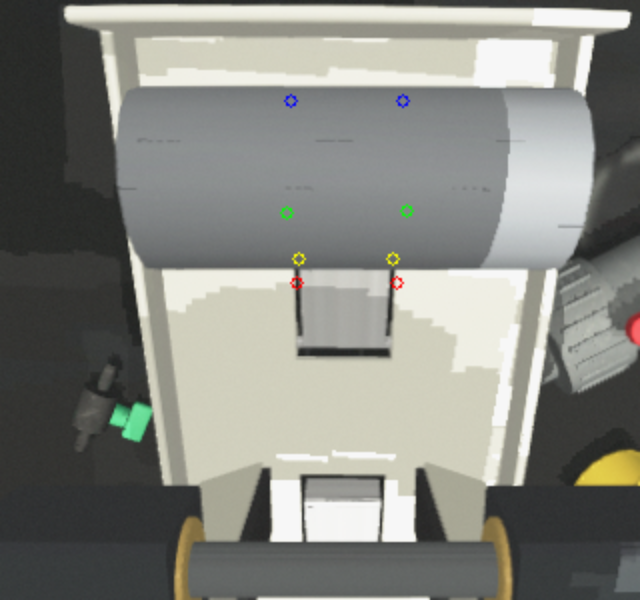

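The upper pipe rests past the top catch, whose leaf shows at (345,315) ahead of it. Next I'll go up, over, and down below the lower pipe.

Call:
step_arm([
  {"translation": [0,0,-14],"roll": 0},
  {"translation": [0,0,-14],"roll": 0},
  {"translation": [0,0,-14],"roll": 0},
  {"translation": [0,0,-14],"roll": 0},
  {"translation": [-16,0,0],"roll": 0},
  {"translation": [-16,0,0],"roll": 0},
  {"translation": [-16,0,0],"roll": 0},
  {"translation": [-16,0,0],"roll": 0},
  {"translation": [-16,0,0],"roll": 0},
  {"translation": [-16,0,0],"roll": 0},
  {"translation": [-16,0,0],"roll": 0},
  {"translation": [-16.5,0,0],"roll": 0},
  {"translation": [0,0,0],"roll": 0},
])

```text
time: 9.52
tool_pos: [0.5424, -0.0404, 0.1893]
tool_rot: [3.141, 0.001, 1.628]
contact_force: [-0.5, 0.0, 0.0]
opening: 0.0404
grip_force: 0.0
```

Run:
```python
from h import *
o=observe();print(o["time"],o["tool_pos"])
b=read_camera("side")[100:260,200:360]; im=read_camera("wrist")
cv2.imwrite("pics/c5.png",np.hstack([im[:,130:530],cv2.resize(b,None,fx=2.5,fy=2.5)])[:,:,::-1])
```

```text
9.5167 [ 0.5424068 -0.0404013  0.1893002]
```

View pics/c5.png

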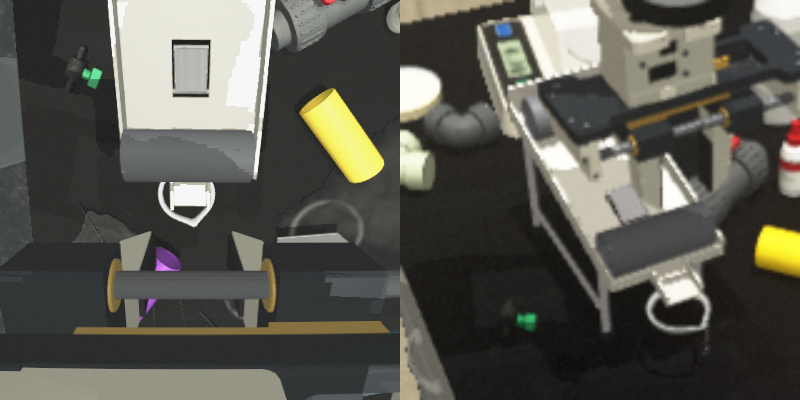

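The fingers are clear below the lower pipe and straddle the spout. Descending and starting the push.

Call:
step_arm([
  {"translation": [0,0,14],"roll": 0},
  {"translation": [0,0,14],"roll": 0},
  {"translation": [0,0,14],"roll": 0},
  {"translation": [0,0,14],"roll": 0},
  {"translation": [0,0,14],"roll": 0},
  {"translation": [0,0,9],"roll": 0},
  {"translation": [0,0,5],"roll": 0},
  {"translation": [0,0,0],"roll": 0},
])

```text
time: 10.28
tool_pos: [0.5416, -0.0375, 0.1044]
tool_rot: [-3.14, -0.001, 1.631]
contact_force: [-0.9, 0.6, 0.2]
opening: 0.0399
grip_force: 0.0
```

Call:
step_arm([
  {"translation": [3,0,0],"roll": 0},
  {"translation": [3,0,-0.7],"roll": 0},
  {"translation": [3,0,-0.6],"roll": 0},
  {"translation": [3,0,-0.6],"roll": 0},
  {"translation": [3,0,-0.6],"roll": 0},
  {"translation": [4,0,-0.7],"roll": 0},
  {"translation": [4,0,-0.7],"roll": 0},
])

```text
time: 10.87
tool_pos: [0.5411, -0.0152, 0.1098]
tool_rot: [3.14, 0.001, 1.63]
contact_force: [0.5, -3.1, 1.6]
opening: 0.0397
grip_force: 1.2
```

Call:
step_arm([
  {"translation": [4,0,-0.7],"roll": 0},
  {"translation": [4,0,-0.7],"roll": 0},
  {"translation": [4,0,-0.7],"roll": 0},
  {"translation": [4,0,-0.7],"roll": 0},
  {"translation": [4,0,-0.7],"roll": 0},
  {"translation": [4,0,-0.7],"roll": 0},
  {"translation": [4,0,-0.7],"roll": 0},
  {"translation": [4,0,-0.7],"roll": 0},
  {"translation": [4,0,-0.7],"roll": 0},
  {"translation": [4,0,-0.7],"roll": 0},
])

```text
time: 11.7
tool_pos: [0.5386, 0.0249, 0.1164]
tool_rot: [3.141, 0.0, 1.63]
contact_force: [0.5, -4.1, 3.2]
opening: 0.0396
grip_force: 1.9
```

Call:
step_arm([
  {"translation": [3,0,-0.5],"roll": 0},
  {"translation": [3,0,-0.5],"roll": 0},
  {"translation": [3,0,-0.5],"roll": 0},
  {"translation": [3,0,-0.5],"roll": 0},
  {"translation": [3,0,-0.5],"roll": 0},
  {"translation": [3,0,-0.5],"roll": 0},
  {"translation": [3,0,-0.5],"roll": 0},
  {"translation": [3,0,-0.5],"roll": 0},
  {"translation": [3,0,-0.5],"roll": 0},
  {"translation": [3,0,-0.5],"roll": 0},
  {"translation": [3,0,-0.5],"roll": 0},
  {"translation": [3,0,-0.5],"roll": 0},
  {"translation": [0,0,0],"roll": 0},
])

```text
time: 12.78
tool_pos: [0.5361, 0.0615, 0.1221]
tool_rot: [-3.141, -0.001, 1.631]
contact_force: [0.2, -0.1, 0.6]
opening: 0.0396
grip_force: 0.0
```

Call:
step_arm([
  {"translation": [2,0,-0.3],"roll": 0},
  {"translation": [1,0,0],"roll": 0},
  {"translation": [0,0,0],"roll": 0},
])

```text
time: 13.03
tool_pos: [0.5361, 0.0638, 0.1225]
tool_rot: [-3.142, -0.0, 1.63]
contact_force: [-0.1, -1.1, 0.5]
opening: 0.04
grip_force: 0.0
```

Call:
step_arm([
  {"translation": [-4,0,0.7],"roll": 0},
  {"translation": [-5,0,0.8],"roll": 0},
  {"translation": [-6,0,0],"roll": 0},
  {"translation": [-6,0,0],"roll": 0},
  {"translation": [-8,0,0],"roll": 0},
  {"translation": [-8,0,-5],"roll": 0},
  {"translation": [-8,0,-10],"roll": 0},
  {"translation": [-8,0,-15],"roll": 0},
  {"translation": [-5,0,-20],"roll": 0},
  {"translation": [-5,0,-20],"roll": 0},
  {"translation": [-5,0,-20],"roll": 0},
  {"translation": [0,0,-20],"roll": 0},
  {"translation": [0,0,0],"roll": 0},
  {"translation": [0,0,0],"roll": 0},
])

```text
time: 14.2
tool_pos: [0.5408, -0.005, 0.2328]
tool_rot: [3.138, 0.001, 1.629]
contact_force: [-0.1, -0.9, -0.9]
opening: 0.0401
grip_force: 0.0
```

Run:
```python
from h import *
o=observe();print(o["time"],o["tool_pos"],o["contact_force"])
im=read_camera("wrist").copy(); b=read_camera("side")[100:260,200:360]
p=[.5415,-.014,1.63]
for x,z,c in[(.092,.009,(255,255,0)),(.172,.009,(255,255,0)),(.109,.04,(0,255,0)),(.189,.04,(0,255,0))]:
    for u in proj("wrist",G2W(p,[[x,-.012,z],[x,.012,z]])): cv2.circle(im,tuple(int(round(v)) for v in u),3,c,1)
cv2.imwrite("pics/c6.png",np.hstack([im[:,130:530],cv2.resize(b,None,fx=2.5,fy=2.5)])[:,:,::-1])
```

```text
14.2 [ 0.54075576 -0.00501739  0.2328018 ] [-0.1492569  -0.92393744 -0.89638997]
```

View pics/c6.png

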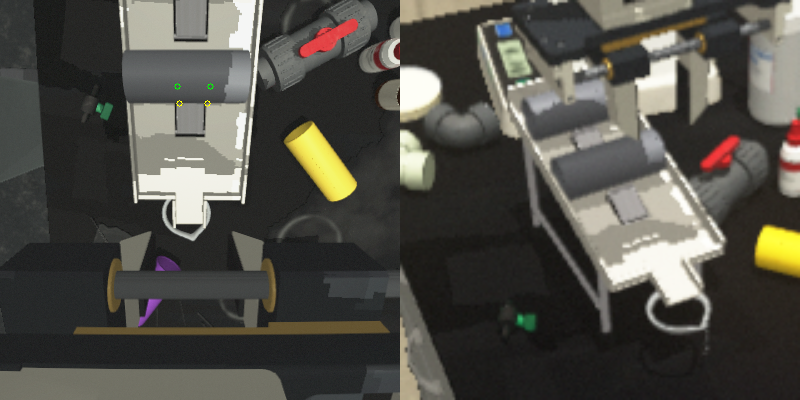

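Both pipes sit past their catches: the lower one at (187,77) in the wrist view, and the upper one is visible behind it in the side view. The gripper is clear, so I'll let them settle and hand in.

Call:
step_arm([
  {"translation": [0,0,-5],"roll": 0},
  {"translation": [0,0,0],"roll": 0},
  {"translation": [0,0,0],"roll": 0},
  {"translation": [0,0,0],"roll": 0},
  {"translation": [0,0,0],"roll": 0},
  {"translation": [0,0,0],"roll": 0},
  {"translation": [0,0,0],"roll": 0},
  {"translation": [0,0,0],"roll": 0},
  {"translation": [0,0,0],"roll": 0},
  {"translation": [0,0,0],"roll": 0},
  {"translation": [0,0,0],"roll": 0},
  {"translation": [0,0,0],"roll": 0},
])

```text
time: 15.3
tool_pos: [0.5401, -0.0043, 0.236]
tool_rot: [3.142, -0.0, 1.63]
contact_force: [0.8, -0.0, -0.1]
opening: 0.0399
grip_force: 0.0
```

```bash
python3 -c "
from cell import *
print(hand_in())"
```

```text
the job is handed in; nothing more can be done
None
```

I rolled both offcuts up one place, upper first, and handed the job in at about 15 s. In the last pictures both sit just past their catches and the gripper is clear; the hand-in gave no verdict.

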